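# Wind the travelling holder up on the tin before the spin cycle

## Robot

A 6-joint arm with a two-finger parallel gripper is mounted at the origin on the work surface. World frame = base frame: x ahead of the robot, y to its left, z up, the work surface at z = 0. Lengths are in m, angles in degrees, forces in N, time in s.
With the tool pointing down it reaches from about 0.35 to 0.85 m from the base axis. Payload 8.1 kg.
Tool frame: the origin (TCP) lies on the centre line of the jaws, within the pads' length; the fingertips stand 8 mm ahead of it and the grasp point (between the pads) lies 11 mm behind it; z points along the fingers, y is the line along which they close (so a half turn about z gives the same grasp; the last joint's range is limited). The gripper opens to 93 mm and grips with 3 to 60 N. Pads are 15 mm wide; open, the fingers measure 128 mm over their backs; the gripper's body (75 mm by 188 mm) begins 65 mm behind the grasp point.
Start: joints at [-78.518, 7.471, 85.268, -0, 87.261, -4.893], TCP at [0.169, -0.576, 0.227] pointing down, gripper open.
Joint ranges: [-169.43, 169.43], [-51.17, 129.36], [1.28, 143.12], [-76.62, 256.62], [0, 156.53], [-152.29, 152.29]. Speed limits (degrees/s): [136.94, 136.94, 159.86, 180, 180, 180].

## Interface

Orientations are given as [roll, pitch, yaw] about the fixed x, y, z axes, in that order (R = Rz(yaw) Ry(pitch) Rx(roll)).
In Python, from cell import bot, viewer gives the robot as it stands.
- The arm moves only by the tool arm_command, never from a script. Its argument "moves" is a list of rows, each an object of numbers: "ax", "ay", "az": the turn, a rotation vector about the tool's x, y, z in units of 5 degrees (1.0 is 5 degrees); "x", "y", "z": the shift along the tool's x, y, z in units of 25 mm (1.0 is 25 mm); "claw": the closure in counts, from 0 (fully open) to 255 (shut). A call has 1 to 20 rows; each row is the pose to reach, as a shift and turn from the pose commanded when the call began, along the tool's axes at that moment; what a row does not reach only later rows make up. A row lasts 1/10 s, in which the tool goes at most 50 mm and 8.59 degrees, less where a joint would pass 70% of its speed; a pose out of reach is approached as far as the arm can. A call with a gripper value outside its range is refused whole. The fingers move at their own pace and stop on an object; the grip force is fixed at half the most. Time passes only in rows, so rows that repeat a pose let the fingers close. It gives the time, the measured TCP pose, the force, the opening and the grip force at its end, in the units of the state.
- bot.get_state(): the state, without advancing time (a new reading comes with each control period).
- viewer.snapshot(name): name is "side" or "top"; returns a dict with "pixels" (400x640x3 uint8, red, green, blue), "K" (3x3 intrinsics, pixels), "xyz" and "attitude" of the camera in the world. Camera axes: x right, y up, looking along -z (the intrinsics and any distortion apply to the point x, -y, -z); pixel columns grow to the right and rows downward; lengths in m; the calibration is good to about 2 mm. A picture is of the moment at which its call begins. There is no depth.
- bot.hand_in(): hands the job in; it is judged then, once.
Trained networks look in a picture, given as the dict that the camera call returned (one of the last four; its "shot" number tells which), for a name from the list of things; names that differ only in an ending like _2 or _b are one class to them, and where a whole thing is asked for, a point or a joint stands for the part that bears it (a point fixed in the world has none). Each returns a list of dicts, best first, with "confidence" (0 to 1); they miss things now and then, are a little off and sometimes report something else, mostly with a low value. They report only what shows in the picture. A call takes as long as a camera call. They do not tell look-alikes from the thing itself.
- viewer.find_in(picture, target): "centre" ([column, row] in pixels, amid what is visible of it).
- viewer.cut_out(picture, target): "pixels" (400x640 bool, what is visible of it) and "centre" ([column, row] in pixels, amid what is visible of it).
The state is a dict: "time_s": time; "qpos": joint angles; "dq": joint speeds; "tau": joint torques, N m; "eef_pos": TCP position; "eef_rot": TCP orientation; "contact_force": force on the tool from outside, world axes, zero at the start; "moment": the same for the moment, N m; "opening": finger opening in m; "grasp_force": force on a finger pad.
Only numpy, scipy, OpenCV 4.12 (cv2) and the standard library are available. Lean on these libraries where they do the work, as an engineer would, in place of code of your own. Each camera call takes 0.05 s, during which the arm holds its last target. There are 200 camera calls.

## Task

Stand the small aluminium tin upright, lid up, on the white tray, centred in the gap between the grey carriage's rubber pad and the end stop's bumper, setting it down rather than dropping it. Then turn the red knob clockwise, following it as it travels away with its carriage, until the pad holds the tin snugly against the bumper with about 10 N, never as much as 25 N, which would dent it, and let go. Move the carriage only by its knob, and leave the clothespin pot, the scraper and the hangers alone.

Things in the scene. Friction and masses are not known exactly. Their poses are not given: they have to be found in the camera images.
- tin: small round aluminium tin with snap lid, 56 mm diameter, 45 mm tall, about 0.1 to 0.2 kg, standing loose on the worktop; origin at the centre of its underside, z up through the lid
- tray: white steel tray 360 x 200 mm fixed on the worktop, floor 4 mm thick, rim 12 mm high; origin at the centre of its underside. Its x axis is the direction of travel, from the carriage (at x = -100 mm at the start, on the midline y = 0) towards the end stop
- saddle: grey carriage block 60 (along tray x) x 54 mm, top 40 mm above the tray's underside; axes as the tray's; origin at tray underside height on the knob's axis. It slides along tray x only, with about 10 N of friction, and carries the red knob on top and a sprung black rubber pad in front (+x). The robot must not push the block itself
- pad_rest (a point): point fixed to the carriage, 50 mm ahead (+x) of the carriage block's origin and 27 mm above the tray's underside: where the middle of the pad's front face stands when unpressed. Pad 46 mm wide (y), 34 mm high, 12 mm thick. Its springs give 5 N per mm pushed back, no preload, and bottom out at 6 mm (30 N), after which force rises abruptly
- knob_grip (a point): point on the vertical axis of the red bar knob on the carriage, 68 mm above the tray's underside; axes turn with the knob. Bar 44 mm long (this point's y, tray y at the start), 12 mm thick (its x), from 49 to 84 mm above the tray's underside; under it a black collar of radius 15 mm. Knob and carriage are geared: each radian clockwise from above shifts both 15 mm along tray +x, at most 66 mm
- knob (a joint): knob angle, rad: 0 at the start, grows clockwise from above, at most 4.4. Stays where left. Friction 0.15 N m in the knob plus 10 N in the slide: about 0.30 N m to wind it free; each newton on the pad adds 0.015 N m. Torque on the knob and push along the travel share this load: torque + 0.015 m x push
- stop: grey end stop, block 30 (along tray x) x 60 x 44 mm, fixed on the tray floor; axes as the tray's; origin at the centre of its underside. A black rubber bumper 46 mm wide, 6 to 40 mm above its underside, faces the carriage; it is screwed out by an amount that differs each time and is not measured: its face stands 31 to 41 mm from this origin towards the carriage (-x)
- pot: white ceramic clothespin pot with pins in it, 84 mm diameter, 85 mm tall (pins to about 105 mm), loose on the worktop; origin at the centre of its underside; a bystander
- scraper: yellow hard silicone scraper 185 mm long (x), up to 75 mm wide, 14 mm thick, loose on the worktop; origin near its middle on the underside; a bystander
- hangers: pile of three grey plastic hangers lying on the worktop, 400 mm wide (x) and about 160 mm from the bar (nearest the tray) to the hooks (-y), about 25 mm high; origin at the middle of the lowest hanger's long bar; a bystander
Things that resemble listed ones, but are neither listed nor needed, are in the scene too. Leave any blue look-alike of the stop alone.

How it is judged (in metres and radians):
On the way, in this order (a step that is already met when the one before it is completed fails the run):
1. the tin stands upright on the tray in the gap, let go (x of tin in the frame of tray between -0.03 and 0.03 m and y of tin in the frame of tray between -0.014 and 0.014 m and z of tin in the frame of tray between 0.001 and 0.007 m and angle between tin's own z axis and vertical below 0.1 rad and contact force between the fingers and tin below 0.05 N), for 0.2 s.
2. the tin is pressed against the end stop's bumper with more than 4 N, the knob having been turned over 1 rad (contact force between tin and stop above 4 N and value of joint knob above 1 rad), for 0.2 s.
At the end, for the whole second after the job is handed in: The tin stands upright (within 0.1 rad) on the tray floor between pad and bumper, within 14 mm of the tray's midline, at rest, held against the bumper with 4 to 17 N, by a knob turned more than 1 rad; the robot has let go (all of step 2 and contact force between tin and stop below 17 N and x of tin in the frame of tray between -0.03 and 0.05 m and y of tin in the frame of tray between -0.014 and 0.014 m and z of tin in the frame of tray between 0.001 and 0.007 m and angle between tin's own z axis and vertical below 0.1 rad and linear speed of tin below 0.01 m/s); the robot touches nothing.
It fails at once if the tin is squeezed against the stop with more than 25 N (dented) (contact force between tin and stop above 25 N).
It fails at once if the tin is let go more than 15 mm above the tray floor (contact force between the fingers and tin below 0.05 N and z of tin in the frame of tray above 0.019 m).
It fails at once if the carriage block is pushed directly by the robot with more than 8 N (contact force between any of the fingers, the arm and saddle above 8 N).
It fails at once if the pot, the scraper or the hangers are moved more than 20 mm (distance of any of pot, scraper, hangers from where it was at the start of the episode above 0.02 m).
It also fails if it takes over 72 s, if anything falls off the work surface, if the arm or the gripper's body presses on something with over 40 N, if the wrist force passes 120 N, or if a joint passes its speed limit or range.

## Working session

There is one attempt and no reset: what is moved stays moved. The work goes in short steps, Python scripts to look and compute and a tool call to move; the robot and the scene stay as the last step left them, time stands still between calls to the robot, and variables do not carry over. Pictures are saved under pics/ and viewed, at most 10 in all, crops included, and the job is handed in when it is done.

Besides the shell and the picture viewer there is one more tool, called after "Request:" in YAML: its name, and indented under it one key for each argument. arm_command: Moves the arm, as the interface text tells. Its arguments: {"type":"object","properties":{"moves":{"type":"array","items":{"type":"object","properties":{"ax":{"type":"number"},"ay":{"type":"number"},"az":{"type":"number"},"x":{"type":"number"},"y":{"type":"number"},"z":{"type":"number"},"claw":{"type":"number"}}}}},"required":["moves"]}

```bash
mkdir -p pics; cat > h.py <<'E'
import numpy as np, cv2
from cell import bot, viewer
from scipy.spatial.transform import Rotation as R
def att(p):
    a=np.array(p["attitude"],float)
    return a if a.shape==(3,3) else (R.from_quat(a).as_matrix() if a.size==4 else R.from_euler('xyz',a,degrees=True).as_matrix())
def ray(p,uv):
    K=np.array(p["K"]);d=np.linalg.inv(K)@[uv[0],uv[1],1]
    return att(p)@np.array([d[0],-d[1],-d[2]])
def at(p,uv,z):
    d=ray(p,uv);c=np.array(p["xyz"]);return c+d*(z-c[2])/d[2]
def proj(p,X):
    v=att(p).T@(np.array(X)-p["xyz"]);q=np.array(p["K"])@[v[0],-v[1],-v[2]];return q[:2]/q[2]
def save(p,n,box=None,s=1):
    im=np.asarray(p["pixels"])[:,:,::-1]
    if box: im=im[box[1]:box[3],box[0]:box[2]]
    cv2.imwrite("pics/"+n,cv2.resize(im,None,fx=s,fy=s,interpolation=cv2.INTER_CUBIC))
E
python3 - <<'E'
from h import *
for n in("top","side"):
    p=viewer.snapshot(n);save(p,n+"1.png")
    print(n,{k:v for k,v in p.items() if k!="pixels"})
    for t in("tin","tray","saddle","knob_grip","stop","pot","scraper","hangers"):
        for f in viewer.find_in(p,t)[:3]:
            print(t,np.round(f["centre"]),round(f["confidence"],2),np.round(at(p,f["centre"],0.03),3))
print(bot.get_state())
E
```

```text
top {'K': array([[467.97949553,   0.        , 319.60624477],
       [  0.        , 467.97949553, 194.62463152],
       [  0.        ,   0.        ,   1.        ]]), 'xyz': array([0.45005066, 0.01653071, 1.40381586]), 'attitude': array([  7.10617282,  -1.21380357, -91.06825779]), 'shot': 1}
tin [212. 238.] 0.53 [0.5   0.301 0.03 ]
tray [299. 220.] 0.74 [0.547 0.045 0.03 ]
saddle [291. 241.] 0.86 [0.486 0.069 0.03 ]
knob_grip [293. 252.] 0.67 [0.453 0.065 0.03 ]
knob_grip [302. 191.] 0.38 [0.632 0.035 0.03 ]
stop [299. 191.] 0.82 [0.634 0.044 0.03 ]
stop [367. 154.] 0.77 [ 0.741 -0.16   0.03 ]
pot [419. 234.] 0.67 [ 0.498 -0.305  0.03 ]
scraper [157. 202.] 0.92 [0.606 0.462 0.03 ]
hangers [492. 205.] 0.74 [ 0.582 -0.527  0.03 ]
side {'K': array([[439.19275019,   0.        , 320.89648023],
       [  0.        , 439.19275019, 197.5251341 ],
       [  0.        ,   0.        ,   1.        ]]), 'xyz': array([0.12279028, 1.05496612, 1.27279971]), 'attitude': array([  44.32518069,    0.19863566, -154.92578419]), 'shot': 2}
tin [316. 279.] 0.66 [0.495 0.312 0.03 ]
tray [331. 223.] 0.81 [0.549
[... 286 characters left out ...]
 [387. 136.] 0.75 [ 0.533 -0.53   0.03 ]
{'time_s': 0.9, 'qpos': array([-7.85175230e+01,  7.46973819e+00,  8.52679774e+01, -8.30280805e-04,
        8.72609663e+01, -4.89420217e+00]), 'dq': array([0.12570775, 0.01171502, 0.03432284, 0.03281453, 0.11473381,
       0.03691925]), 'tau': array([ 1.74236930e-04, -5.59749198e+01, -4.92066336e+01,  7.67031382e-02,
        2.25305033e-02, -1.37762757e-05]), 'eef_pos': array([ 0.1691767 , -0.57566236,  0.22664842]), 'eef_rot': array([1.79998757e+02, 9.38765693e-04, 1.63767189e+01]), 'contact_force': array([ 0.09368829, -0.06354556, -0.43545596]), 'moment': array([0.0198504 , 0.02823382, 0.08073428]), 'grasp_force': 0.0, 'opening': 0.09301631317615433}
```

View pics/top1.png

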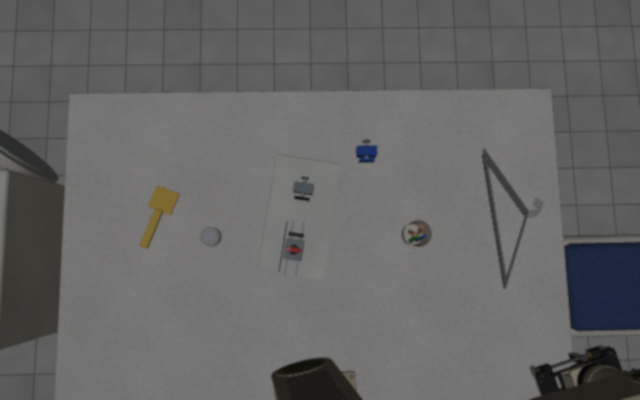

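```bash
python3 - <<'E'
import cv2
im=cv2.imread('pics/side1.png')[130:330,220:420];cv2.imwrite('pics/side1c.png',cv2.resize(im,(600,600),interpolation=cv2.INTER_CUBIC))
im=cv2.imread('pics/top1.png')[130:290,180:390];cv2.imwrite('pics/top1c.png',cv2.resize(im,None,fx=3.7,fy=3.7,interpolation=cv2.INTER_CUBIC))
E
```

```text
(no output)
```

View pics/side1c.png

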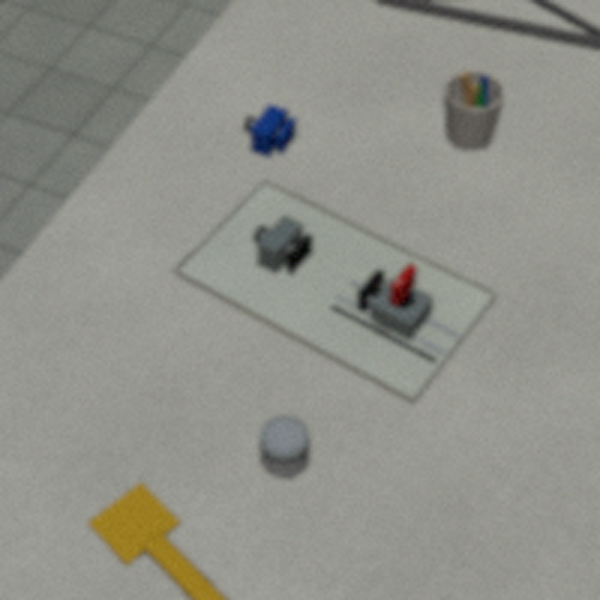

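View pics/top1c.png

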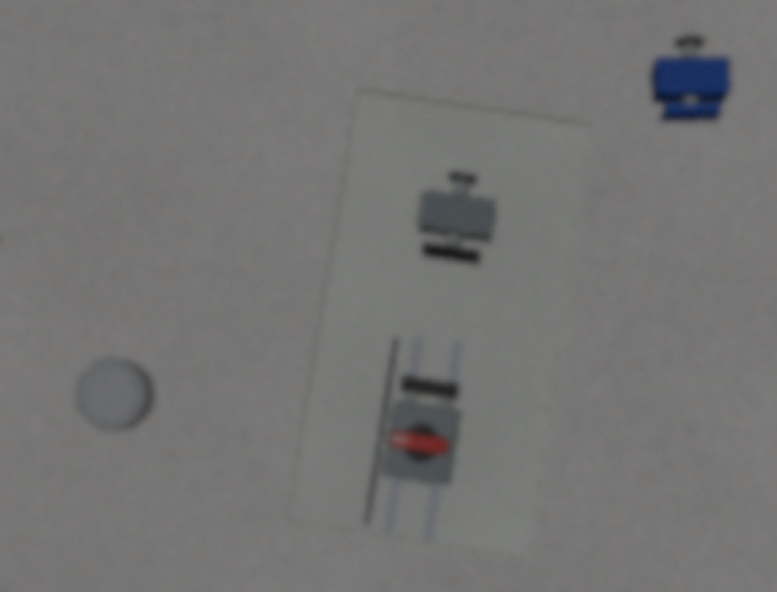

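The top view shows the tray (about 277,154 to 322,280), the grey stop at (303,188), the carriage with its red knob at (293,250), and the tin at (211,237). The two stop candidates are the grey one at (303,188) on the tray and the blue one at (367,152) off the tray. The grey one fits, because it is fixed on the tray facing the carriage, and the crop confirms it. There is only one tin.

```bash
python3 - <<'E'
from h import *
for n in("top","side"):
    p=viewer.snapshot(n); im=np.asarray(p["pixels"])
    # tin lid
    for t,z in(("tin",.0225),("stop",.03),("tray",.012)):
        for f in viewer.cut_out(p,t)[:2]:
            m=np.asarray(f["pixels"]).astype(np.uint8)
            ys,xs=np.nonzero(m); 
            c=max(cv2.findContours(m,0,2)[0],key=cv2.contourArea)
            print(n,t,round(f["confidence"],2),len(xs),"bbox",xs.min(),xs.max(),ys.min(),ys.max(),np.round(at(p,f["centre"],z),3))
            if t=="tray":
                b=cv2.boxPoints(cv2.minAreaRect(c)); q=cv2.approxPolyDP(cv2.convexHull(c),6,True)[:,0]
                Q=np.array([at(p,u,z)[:2] for u in q]); W=cv2.minAreaRect(np.array([at(p,u,.012)[:2]*1000 for u in c[:,0]],np.float32))
                print(np.round(Q,3).tolist(),"rect",W)
            if t=="tin":
                P=np.array([at(p,u,.045)[:2] for u in c[:,0]]);print(" lid-plane extents",P.min(0),P.max(0))
    h=cv2.cvtColor(im,cv2.COLOR_RGB2HSV).astype(int)
    r=((h[...,0]<8)|(h[...,0]>172))&(h[...,1]>110)&(h[...,2]>60)
    ys,xs=np.nonzero(r); k=(abs(xs-np.median(xs))<20)&(abs(ys-np.median(ys))<20);xs,ys=xs[k],ys[k]
    c=(xs.mean(),ys.mean());print(n,"red",len(xs),c,[np.round(at(p,c,z),4) for z in(.068,.084)])
    P=np.array([at(p,(u,v),.08)[:2] for u,v in zip(xs,ys)]);w,V=np.linalg.eigh(np.cov(P.T));print("bar dir",V[:,1],np.sqrt(w))
E
```

```text
top tin 0.61 329 bbox 200 220 227 245 [0.507 0.296 0.022]
 lid-plane extents [0.47783805 0.2738186 ] [0.53000026 0.33131036]
top stop 0.85 354 bbox 355 375 140 162 [ 0.745 -0.165  0.03 ]
top stop 0.71 394 bbox 283 304 231 260 [0.486 0.066 0.03 ]
top tray 0.9 7799 bbox 257 340 153 281 [0.549 0.05  0.012]
[[0.752, 0.113], [0.722, -0.08], [0.368, -0.021], [0.403, 0.171]] rect ((561.307373046875, 45.75636291503906), (202.30899047851562, 362.6396484375), 80.3942642211914)
top red 52 (np.float64(294.5576923076923), np.float64(249.44230769230768)) [array([0.4607, 0.059 , 0.068 ]), array([0.4606, 0.0585, 0.084 ])]
bar dir [0.18059539 0.98355748] [0.00392194 0.00852671]
side tin 0.57 255 bbox 306 321 270 288 [0.497 0.312 0.022]
 lid-plane extents [0.46800077 0.28490688] [0.52868033 0.35680935]
side stop 0.58 297 bbox 305 324 202 221 [0.626 0.035 0.03 ]
side stop 0.49 206 bbox 301 317 165 181 [ 0.751 -0.161  0.03 ]
side tray 0.83 3803 bbox 277 384 189 263 [0.538 0.061 0.012]
[[0.752, 0.116], [0.717, -0.081], [0.364, -0.009], [0.404, 0.181]] rect ((557.0435791015625, 51.5421142578125), (212.0277557373047, 366.21282958984375), 80.49121856689453)
side red 54 (np.float64(353.74074074074076), np.float64(224.7962962962963)) [array([0.4592, 0.0657, 0.068 ]), array([0.4547, 0.0789, 0.084 ])]
bar dir [-0.01624351  0.99986807] [0.00478838 0.01572383]
```

```bash
cat >> h.py <<'E'
YAW=-9.5; C=np.array([.560,.047])
def tray(X):
    a=np.radians(YAW);d=np.array(X[:2])-C;return np.array([d@[np.cos(a),np.sin(a)],d@[-np.sin(a),np.cos(a)]])
def world(t):
    a=np.radians(YAW);return C+t[0]*np.array([np.cos(a),np.sin(a)])+t[1]*np.array([-np.sin(a),np.cos(a)])
def mv(xyz,yaw):
    s=bot.get_state();M=R.from_euler('xyz',s["eef_rot"],degrees=True)
    T=R.from_euler('xyz',[180,0,yaw],degrees=True)
    print("xyz units",np.round(M.inv().apply(np.array(xyz)-s["eef_pos"])/.025,2),"a units",np.round((M.inv()*T).as_rotvec(degrees=True)/5,2))
E
python3 - <<'E'
from h import *
t=viewer.snapshot("top");s=viewer.snapshot("side")
def tri(a,b):
    A=[];B=[]
    for p,u in((t,a),(s,b)):
        d=ray(p,u);d/=np.linalg.norm(d);Pm=np.eye(3)-np.outer(d,d);A.append(Pm);B.append(Pm@p["xyz"])
    return np.linalg.solve(sum(A),sum(B))
T=lambda u:(180+u[0]/3.7,130+u[1]/3.7)
S=lambda u:(220+u[0]/3,130+u[1]/3)
print("tin lid",at(t,T((115,393)),.045),at(s,S((286,438)),.045),"tri",tri(T((115,393)),S((286,438))))
print("tin base from side",at(s,S((285,476)),0.0))
for n,u,z in(("bumper top front",(451,262),.044),("pad top front",(431,379),.044),("stop top c",(457,212),.048),("knob",(420,443),.084),("block far edge",(418,482),.04)):
    X=at(t,T(u),z);print(n,X,tray(X)*1000)
mv([.502,.306,.15],-9.5)
E
```

```text
tin lid [0.50321208 0.29947874 0.045     ] [0.49697632 0.30895038 0.045     ] tri [0.50229129 0.3016247  0.0323384 ]
tin base from side [0.48978075 0.32788733 0.        ]
bumper top front [0.60166248 0.03666327 0.044     ] [42.79715434 -3.31867998]
pad top front [0.5097728  0.05359646 0.044     ] [-50.62708997  -1.78387995]
stop top c [0.64088675 0.03131101 0.048     ] [82.36686687 -2.12366067]
knob [0.45987515 0.06142278 0.084     ] [-101.1321441    -2.30038489]
block far edge [0.43004653 0.06483113 0.04      ] [-131.11422024   -3.86192307]
xyz units [ 22.71 -30.08   3.06] a units [ 0.   -0.    5.17]
```

Request:
arm_command:
  moves:
    - {"x": 4,"y": -3,"z": 0,"az": 1.5}
    - {"x": 22.7,"y": -30,"z": 0,"az": 5.2}
    - {"x": 22.7,"y": -30,"z": 0,"az": 5.2}
    - {"x": 22.7,"y": -30,"z": 0,"az": 5.2}
    - {"x": 22.7,"y": -30,"z": 0,"az": 5.2}
    - {"x": 22.7,"y": -30,"z": 0,"az": 5.2}
    - {"x": 22.7,"y": -30,"z": 0,"az": 5.2}
    - {"x": 22.7,"y": -30,"z": 0,"az": 5.2}
    - {"x": 22.7,"y": -30,"z": 0,"az": 5.2}
    - {"x": 22.7,"y": -30,"z": 0,"az": 5.2}
    - {"x": 22.7,"y": -30,"z": 0,"az": 5.2}
    - {"x": 22.7,"y": -30,"z": 0,"az": 5.2}
    - {"x": 22.7,"y": -30,"z": 2,"az": 5.2}
    - {"x": 22.7,"y": -30,"z": 2,"az": 5.2}
    - {"x": 22.7,"y": -30,"z": 3,"az": 5.2}
    - {"x": 22.7,"y": -30,"z": 3,"az": 5.2}
    - {"x": 22.7,"y": -30,"z": 3,"az": 5.2}
    - {"x": 22.7,"y": -30,"z": 3,"az": 5.2}
    - {"x": 22.7,"y": -30,"z": 3,"az": 5.2}
    - {"x": 22.7,"y": -30,"z": 3,"az": 5.2}

```text
$.moves[0]: bad value
```

Request:
arm_command:
  moves:
    - {"x": 4,"y": -3,"z": 0,"ax": 0,"ay": 0,"az": 1.5,"claw": 0}
    - {"x": 22.7,"y": -30,"z": 0,"ax": 0,"ay": 0,"az": 5.2,"claw": 0}

```text
time_s: 1.6
eef_pos: [0.2167, -0.4882, 0.226]
eef_rot: [-180.0, -0.0, -0.1]
contact_force: [-0.0, 0.7, 0.9]
opening: 0.0931
grasp_force: 0.0
```

Request:
arm_command:
  moves:
    - {"x": 11,"y": -31.8,"z": 0,"ax": 0,"ay": 0,"az": 1.8,"claw": 0}
    - {"x": 11,"y": -31.8,"z": 0,"ax": 0,"ay": 0,"az": 1.8,"claw": 0}
    - {"x": 11,"y": -31.8,"z": 0,"ax": 0,"ay": 0,"az": 1.8,"claw": 0}
    - {"x": 11,"y": -31.8,"z": 0,"ax": 0,"ay": 0,"az": 1.8,"claw": 0}
    - {"x": 11,"y": -31.8,"z": 0,"ax": 0,"ay": 0,"az": 1.8,"claw": 0}
    - {"x": 11,"y": -31.8,"z": 0,"ax": 0,"ay": 0,"az": 1.8,"claw": 0}
    - {"x": 11,"y": -31.8,"z": 0,"ax": 0,"ay": 0,"az": 1.8,"claw": 0}
    - {"x": 11,"y": -31.8,"z": 0,"ax": 0,"ay": 0,"az": 1.8,"claw": 0}
    - {"x": 11,"y": -31.8,"z": 0,"ax": 0,"ay": 0,"az": 1.8,"claw": 0}
    - {"x": 11,"y": -31.8,"z": 0,"ax": 0,"ay": 0,"az": 1.8,"claw": 0}
    - {"x": 11,"y": -31.8,"z": 0,"ax": 0,"ay": 0,"az": 1.8,"claw": 0}
    - {"x": 11,"y": -31.8,"z": 0,"ax": 0,"ay": 0,"az": 1.8,"claw": 0}
    - {"x": 11,"y": -31.8,"z": 0,"ax": 0,"ay": 0,"az": 1.8,"claw": 0}
    - {"x": 11,"y": -31.8,"z": 0,"ax": 0,"ay": 0,"az": 1.8,"claw": 0}
    - {"x": 11,"y": -31.8,"z": 0,"ax": 0,"ay": 0,"az": 1.8,"claw": 0}
    - {"x": 11,"y": -31.8,"z": 0,"ax": 0,"ay": 0,"az": 1.8,"claw": 0}
    - {"x": 11,"y": -31.8,"z": 0,"ax": 0,"ay": 0,"az": 1.8,"claw": 0}
    - {"x": 11,"y": -31.8,"z": 3,"ax": 0,"ay": 0,"az": 1.8,"claw": 0}
    - {"x": 11,"y": -31.8,"z": 4,"ax": 0,"ay": 0,"az": 1.8,"claw": 0}
    - {"x": 11,"y": -31.8,"z": 4,"ax": 0,"ay": 0,"az": 1.8,"claw": 0}

```text
time_s: 3.6
eef_pos: [0.4819, 0.3056, 0.1184]
eef_rot: [179.5, 0.7, -8.7]
contact_force: [-1.3, -0.6, -0.8]
opening: 0.093
grasp_force: 0.0
```

```bash
python3 - <<'E'
from h import *
p=viewer.snapshot("side");t=viewer.snapshot("top");s=bot.get_state();print(s["eef_pos"],s["eef_rot"],s["qpos"])
e=s["eef_pos"]
print("tcp px side",proj(p,e),"top",proj(t,e))
save(p,"a.png",(260,200,380,310),5)
for q in(p,t):
  for f in viewer.find_in(q,"tin")[:2]: print(f)
mv([.502,.303,.06],-9.5)
E
```

```text
[0.48643399 0.30729891 0.12649908] [ 1.79910415e+02  1.23075762e-01 -8.72582798e+00] [ 2.71771300e+01  7.76944824e+00  9.55960751e+01 -4.02453325e-04
  7.67867035e+01  1.25902954e+02]
tcp px side [318.21782244 262.19002308] top [201.81331401 241.42441274]
{'centre': [316.2, 281.7], 'confidence': 0.64}
{'centre': [209.4, 240.6], 'confidence': 0.67}
xyz units [0.54 0.14 2.81] a units [-0.03 -0.04  0.15]
```

View pics/a.png

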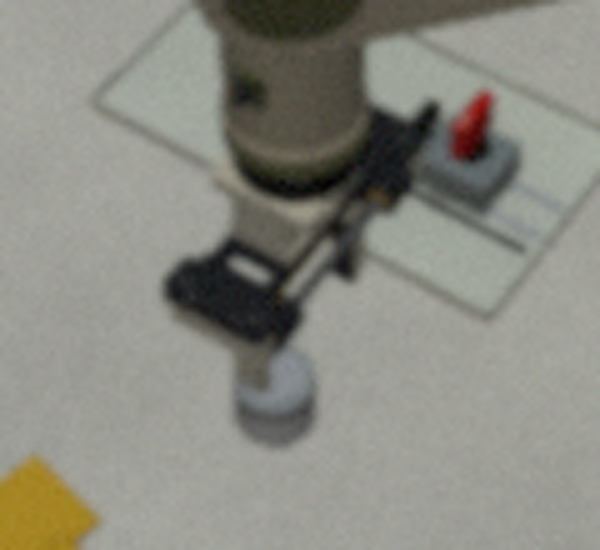

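Request:
arm_command:
  moves:
    - {"x": 0.5,"y": 0.1,"z": 1,"ax": 0,"ay": 0,"az": 0.15,"claw": 0}
    - {"x": 0.5,"y": 0.1,"z": 2,"ax": 0,"ay": 0,"az": 0.15,"claw": 0}
    - {"x": 0.5,"y": 0.1,"z": 3,"ax": 0,"ay": 0,"az": 0.15,"claw": 0}
    - {"x": 0.5,"y": 0.1,"z": 3.7,"ax": 0,"ay": 0,"az": 0.15,"claw": 0}
    - {"x": 0.5,"y": 0.1,"z": 4.2,"ax": 0,"ay": 0,"az": 0.15,"claw": 0}
    - {"x": 0.5,"y": 0.1,"z": 4.2,"ax": 0,"ay": 0,"az": 0.15,"claw": 0}
    - {"x": 0.5,"y": 0.1,"z": 4.2,"ax": 0,"ay": 0,"az": 0.15,"claw": 60}
    - {"x": 0.5,"y": 0.1,"z": 4.2,"ax": 0,"ay": 0,"az": 0.15,"claw": 80}
    - {"x": 0.5,"y": 0.1,"z": 4.2,"ax": 0,"ay": 0,"az": 0.15,"claw": 100}
    - {"x": 0.5,"y": 0.1,"z": 4.2,"ax": 0,"ay": 0,"az": 0.15,"claw": 140}
    - {"x": 0.5,"y": 0.1,"z": 4.2,"ax": 0,"ay": 0,"az": 0.15,"claw": 140}
    - {"x": 0.5,"y": 0.1,"z": 4.2,"ax": 0,"ay": 0,"az": 0.15,"claw": 140}
    - {"x": 0.5,"y": 0.1,"z": 4.2,"ax": 0,"ay": 0,"az": 0.15,"claw": 140}

```text
time_s: 5.1
eef_pos: [0.4995, 0.3038, 0.0222]
eef_rot: [-180.0, -0.0, -9.5]
contact_force: [0.2, 1.2, 3.8]
opening: 0.0556
grasp_force: 30.0
```

Request:
arm_command:
  moves:
    - {"x": 0,"y": 0,"z": -1,"ax": 0,"ay": 0,"az": 0,"claw": 140}
    - {"x": 0,"y": 0,"z": -2.4,"ax": 0,"ay": 0,"az": 0,"claw": 140}
    - {"x": 1,"y": 2,"z": -2.4,"ax": 0,"ay": 0,"az": 0,"claw": 140}
    - {"x": 1.6,"y": 4,"z": -2.4,"ax": 0,"ay": 0,"az": 0,"claw": 140}
    - {"x": 2.4,"y": 6,"z": -2.4,"ax": 0,"ay": 0,"az": 0,"claw": 140}
    - {"x": 3.2,"y": 8,"z": -2.4,"ax": 0,"ay": 0,"az": 0,"claw": 140}
    - {"x": 3.9,"y": 9.2,"z": -2.4,"ax": 0,"ay": 0,"az": 0,"claw": 140}
    - {"x": 3.9,"y": 9.8,"z": -2.4,"ax": 0,"ay": 0,"az": 0,"claw": 140}
    - {"x": 3.9,"y": 9.8,"z": -2.4,"ax": 0,"ay": 0,"az": 0,"claw": 140}
    - {"x": 3.9,"y": 9.8,"z": -2.4,"ax": 0,"ay": 0,"az": 0,"claw": 140}

```text
time_s: 6.1
eef_pos: [0.5544, 0.0461, 0.0811]
eef_rot: [-180.0, 0.1, -9.5]
contact_force: [-0.5, 0.6, -0.4]
opening: 0.0552
grasp_force: 30.0
```

```bash
python3 - <<'E'
from h import *
p=viewer.snapshot("side");t=viewer.snapshot("top");s=bot.get_state();print(s["eef_pos"],s["eef_rot"],s["opening"],s["contact_force"])
A=np.asarray(p["pixels"])[170:270,270:390,::-1];B=np.asarray(t["pixels"])[160:290,250:350,::-1]
f=lambda a,k:cv2.resize(a,None,fx=k,fy=k,interpolation=cv2.INTER_CUBIC)
A=f(A,3.9);B=f(B,3)
H=max(A.shape[0],B.shape[0]);W=np.zeros((H,A.shape[1]+B.shape[1],3),np.uint8);W[:A.shape[0],:A.shape[1]]=A;W[:B.shape[0],A.shape[1]:]=B
cv2.imwrite("pics/b.png",np.clip(W*1.5,0,255).astype(np.uint8));print(W.shape)
e=s["eef_pos"].copy()
for q in(p,t):
  for g in viewer.find_in(q,"tin")[:2]: print(g, at(q,g["centre"],e[2]+.011))
E
```

```text
[0.55454216 0.0470639  0.08134529] [-1.79984584e+02  4.13734882e-02 -9.39422177e+00] 0.055984993084903616 [-0.02272697 -0.8042873  -1.54384782]
(390, 768, 3)
{'centre': [336.8, 228.2], 'confidence': 0.54} [0.50048001 0.12542823 0.09234529]
{'centre': [335.9, 213.5], 'confidence': 0.49} [0.53141269 0.06285384 0.09234529]
```

View pics/b.png

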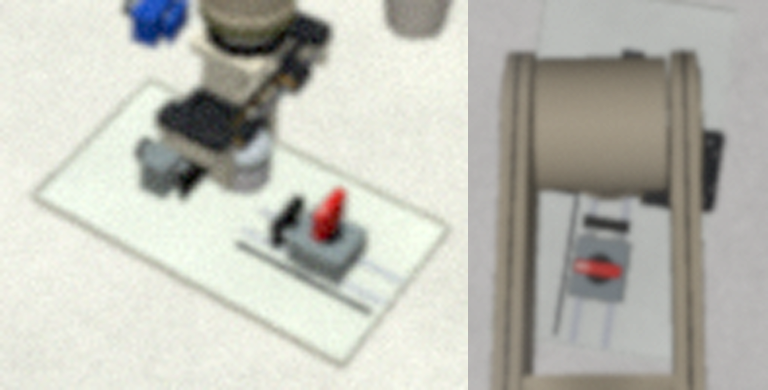

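The side view shows the tin held upright at about (333,212), between the bumper at (318,216) and the pad at (343,227), and not touching either.

```bash
python3 - <<'E'
from h import *
p=viewer.snapshot("side");s=bot.get_state();e=s["eef_pos"]
a=np.radians(YAW);ex=np.array([np.cos(a),np.sin(a),0])
th=np.linspace(0,6.28,60)
for d in(-8,0,8):
    c=e+ex*d/1000; L=np.array([proj(p,[c[0]+.028*np.cos(q),c[1]+.028*np.sin(q),z+e[2]-.0222]) for q in th for z in(0,.045)])
    L=(L-[270,170])*3.9
    print(d,"crop bbox",L.min(0).round(),L.max(0).round())
for n,X in(("knob top",[*world([-.1,0]),.084]),("tray cornerNear",[*world([-.18,.1]),.012]),("cornerL",[*world([.18,.1]),.012])):print(n,(proj(p,X)-[270,170])*3.9)
mv([*world([-.004,0]),.0285],-9.5)
E
```

```text
-8 crop bbox [218. 124.] [278. 200.]
0 crop bbox [211. 120.] [271. 196.]
8 crop bbox [204. 117.] [264. 193.]
knob top [326.17671422 199.92802325]
tray cornerNear [339.73262915 359.7532669 ]
cornerL [ 26.12876766 190.28883716]
xyz units [ 0.05 -0.03  2.12] a units [-0.    0.    0.03]
```

Request:
arm_command:
  moves:
    - {"x": 0,"y": 0,"z": 0.8,"ax": 0,"ay": 0,"az": 0,"claw": 140}
    - {"x": 0,"y": 0,"z": 1.4,"ax": 0,"ay": 0,"az": 0,"claw": 140}
    - {"x": 0,"y": 0,"z": 1.8,"ax": 0,"ay": 0,"az": 0,"claw": 140}
    - {"x": 0,"y": 0,"z": 2.0,"ax": 0,"ay": 0,"az": 0,"claw": 140}
    - {"x": 0,"y": 0,"z": 2.1,"ax": 0,"ay": 0,"az": 0,"claw": 140}
    - {"x": 0,"y": 0,"z": 2.15,"ax": 0,"ay": 0,"az": 0,"claw": 140}
    - {"x": 0,"y": 0,"z": 2.15,"ax": 0,"ay": 0,"az": 0,"claw": 140}
    - {"x": 0,"y": 0,"z": 2.15,"ax": 0,"ay": 0,"az": 0,"claw": 140}

```text
time_s: 7.15
eef_pos: [0.5555, 0.0456, 0.0285]
eef_rot: [-180.0, -0.1, -9.5]
contact_force: [0.1, 0.3, -0.2]
opening: 0.0559
grasp_force: 30.0
```

Request:
arm_command:
  moves:
    - {"x": 0,"y": 0,"z": 0.04,"ax": 0,"ay": 0,"az": 0,"claw": 140}
    - {"x": 0,"y": 0,"z": 0.08,"ax": 0,"ay": 0,"az": 0,"claw": 140}
    - {"x": 0,"y": 0,"z": 0.08,"ax": 0,"ay": 0,"az": 0,"claw": 140}
    - {"x": 0,"y": 0,"z": 0.08,"ax": 0,"ay": 0,"az": 0,"claw": 140}

```text
time_s: 7.55
eef_pos: [0.5553, 0.0457, 0.0262]
eef_rot: [-180.0, -0.0, -9.5]
contact_force: [0.3, -0.2, 1.5]
opening: 0.0556
grasp_force: 30.0
```

Request:
arm_command:
  moves:
    - {"x": 0,"y": 0,"z": 0.02,"ax": 0,"ay": 0,"az": 0,"claw": 95}
    - {"x": 0,"y": 0,"z": 0.02,"ax": 0,"ay": 0,"az": 0,"claw": 80}
    - {"x": 0,"y": 0,"z": 0.02,"ax": 0,"ay": 0,"az": 0,"claw": 50}
    - {"x": 0,"y": 0,"z": 0.02,"ax": 0,"ay": 0,"az": 0,"claw": 30}
    - {"x": 0,"y": 0,"z": 0.02,"ax": 0,"ay": 0,"az": 0,"claw": 30}
    - {"x": 0,"y": 0,"z": -0.5,"ax": 0,"ay": 0,"az": 0,"claw": 30}
    - {"x": 0,"y": 0,"z": -1.5,"ax": 0,"ay": 0,"az": 0,"claw": 30}
    - {"x": 0,"y": 0,"z": -3,"ax": 0,"ay": 0,"az": 0,"claw": 30}
    - {"x": -2,"y": 0,"z": -4,"ax": 0,"ay": 0,"az": 0,"claw": 60}
    - {"x": -4,"y": 0,"z": -4,"ax": 0,"ay": 0,"az": -1.7,"claw": 100}
    - {"x": -6,"y": 0,"z": -4,"ax": 0,"ay": 0,"az": -3.4,"claw": 100}
    - {"x": -7,"y": 0,"z": -4,"ax": 0,"ay": 0,"az": -5.1,"claw": 100}
    - {"x": -7,"y": 0,"z": -4,"ax": 0,"ay": 0,"az": -6.8,"claw": 100}
    - {"x": -7,"y": 0,"z": -4,"ax": 0,"ay": 0,"az": -8.5,"claw": 100}
    - {"x": -7,"y": 0,"z": -4,"ax": 0,"ay": 0,"az": -10.2,"claw": 100}
    - {"x": -7,"y": 0,"z": -4,"ax": 0,"ay": 0,"az": -11.9,"claw": 100}
    - {"x": -7,"y": 0,"z": -4,"ax": 0,"ay": 0,"az": -13.6,"claw": 100}
    - {"x": -7,"y": 0,"z": -4,"ax": 0,"ay": 0,"az": -15.3,"claw": 100}
    - {"x": -7,"y": 0,"z": -4,"ax": 0,"ay": 0,"az": -17,"claw": 100}
    - {"x": -7,"y": 0,"z": -4,"ax": 0,"ay": 0,"az": -18,"claw": 100}

```text
time_s: 9.55
eef_pos: [0.3827, 0.0745, 0.127]
eef_rot: [179.9, -0.0, 80.9]
contact_force: [0.4, -0.1, -0.4]
opening: 0.0567
grasp_force: 0.0
```

```bash
python3 - <<'E'
from h import *
p=viewer.snapshot("side");t=viewer.snapshot("top");s=bot.get_state();print(s["time_s"],s["eef_pos"],s["eef_rot"],s["opening"],s["contact_force"],s["moment"],s["qpos"])
A=np.asarray(p["pixels"])[170:270,270:390,::-1];B=np.asarray(t["pixels"])[160:290,250:350,::-1]
f=lambda a,k:cv2.resize(a,None,fx=k,fy=k,interpolation=cv2.INTER_CUBIC)
A=f(A,3.9);B=f(B,3)
W=np.zeros((390,A.shape[1]+B.shape[1],3),np.uint8);W[:,:A.shape[1]]=A;W[:,A.shape[1]:]=B
cv2.imwrite("pics/c.png",np.clip(W*1.5,0,255).astype(np.uint8))
for q in(p,t):
  for g in viewer.find_in(q,"tin")[:1]: print(g, tray(at(q,g["centre"],.027)))
h=cv2.cvtColor(np.asarray(p["pixels"]),cv2.COLOR_RGB2HSV).astype(int)
r=((h[...,0]<8)|(h[...,0]>172))&(h[...,1]>110)&(h[...,2]>60);ys,xs=np.nonzero(r);print("red",len(xs),np.median(xs),np.median(ys))
mv([*world([-.1,0]),.1],80.5)
E
```

```text
9.65 [0.38271638 0.07453402 0.12687046] [ 1.79929375e+02 -1.95395314e-02  8.06051985e+01] 0.05651368517541152 [-0.82012413  0.54598517 -0.64572411] [-0.04918217 -0.12838337  0.01637377] [ 3.47173353e+00 -2.35045104e+01  1.23878811e+02  3.37807224e-03
  7.95524968e+01  1.28659366e+01]
{'centre': [331.3, 220.5], 'confidence': 0.47} [-0.00464661  0.00011291]
{'centre': [298.4, 215.3], 'confidence': 0.75} [0.00063681 0.00091356]
red 54 354.0 225.0
xyz units [0.09 3.18 1.07] a units [ 0.01 -0.   -0.03]
```

View pics/c.png

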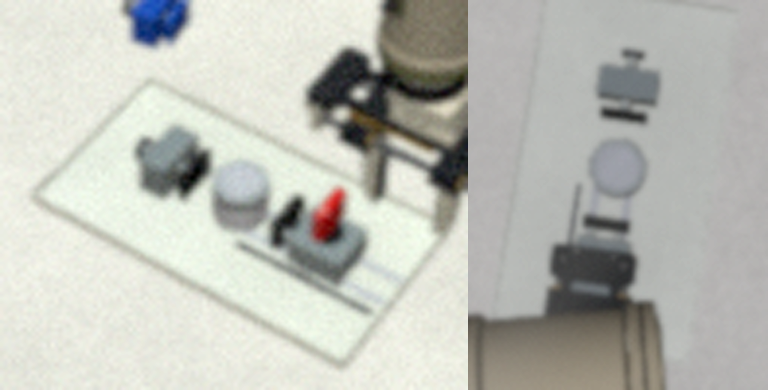

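The tin stands upright, centred in the gap at about (332,220), with space on both sides. The knob at (354,225) is free.

Request:
arm_command:
  moves:
    - {"x": 0.1,"y": 1.6,"z": 0,"ax": 0,"ay": 0,"az": 0,"claw": 100}
    - {"x": 0.1,"y": 3.2,"z": 0,"ax": 0,"ay": 0,"az": 0,"claw": 100}
    - {"x": 0.1,"y": 3.2,"z": 0,"ax": 0,"ay": 0,"az": 0,"claw": 100}
    - {"x": 0.1,"y": 3.2,"z": 1,"ax": 0,"ay": 0,"az": 0,"claw": 100}
    - {"x": 0.1,"y": 3.2,"z": 2,"ax": 0,"ay": 0,"az": 0,"claw": 100}
    - {"x": 0.1,"y": 3.2,"z": 2.5,"ax": 0,"ay": 0,"az": 0,"claw": 100}
    - {"x": 0.1,"y": 3.2,"z": 2.55,"ax": 0,"ay": 0,"az": 0,"claw": 100}
    - {"x": 0.1,"y": 3.2,"z": 2.55,"ax": 0,"ay": 0,"az": 0,"claw": 150}
    - {"x": 0.1,"y": 3.2,"z": 2.55,"ax": 0,"ay": 0,"az": 0,"claw": 190}
    - {"x": 0.1,"y": 3.2,"z": 2.55,"ax": 0,"ay": 0,"az": 0,"claw": 205}
    - {"x": 0.1,"y": 3.2,"z": 2.55,"ax": 0,"ay": 0,"az": 0,"claw": 215}
    - {"x": 0.1,"y": 3.2,"z": 2.55,"ax": 0,"ay": 0,"az": 0,"claw": 225}
    - {"x": 0.1,"y": 3.2,"z": 2.55,"ax": 0,"ay": 0,"az": 0,"claw": 255}
    - {"x": 0.1,"y": 3.2,"z": 2.55,"ax": 0,"ay": 0,"az": 0,"claw": 255}
    - {"x": 0.1,"y": 3.2,"z": 2.55,"ax": 0,"ay": 0,"az": 0,"claw": 255}

```text
time_s: 11.25
eef_pos: [0.4604, 0.0641, 0.0623]
eef_rot: [-179.8, 0.0, 80.5]
contact_force: [-8.4, 1.8, 10.0]
opening: 0.0117
grasp_force: 30.0
```

```bash
python3 - <<'E'
from h import *
s=bot.get_state();print({k:np.round(v,3) for k,v in s.items()}); print(tray(s["eef_pos"]))
E
```

```text
{'time_s': np.float64(11.25), 'qpos': array([ 1.57900e+00, -5.03100e+00,  1.15817e+02,  3.00000e-02,
        6.93920e+01,  1.10350e+01]), 'dq': array([ 0.007, -0.018,  0.057,  0.061, -0.007,  0.061]), 'tau': array([-1.0330e+00, -3.7462e+01, -4.4886e+01, -4.2900e-01, -3.3860e+00,
       -3.9000e-02]), 'eef_pos': array([0.46 , 0.064, 0.062]), 'eef_rot': array([-1.79821e+02,  7.00000e-03,  8.05340e+01]), 'contact_force': array([-8.427,  1.823, 10.002]), 'moment': array([ 0.163,  1.688, -0.059]), 'grasp_force': np.float64(29.985), 'opening': np.float64(0.012)}
[-0.10103683  0.00041682]
```

Request:
arm_command:
  moves:
    - {"x": 0,"y": 0.037,"z": -0.02,"ax": 0,"ay": 0,"az": 0.7,"claw": 255}
    - {"x": 0,"y": 0.11,"z": -0.02,"ax": 0,"ay": 0,"az": 2.1,"claw": 255}
    - {"x": 0,"y": 0.183,"z": -0.02,"ax": 0,"ay": 0,"az": 3.5,"claw": 255}
    - {"x": 0,"y": 0.262,"z": -0.02,"ax": 0,"ay": 0,"az": 5,"claw": 255}
    - {"x": 0,"y": 0.314,"z": -0.02,"ax": 0,"ay": 0,"az": 6,"claw": 255}
    - {"x": 0,"y": 0.314,"z": -0.02,"ax": 0,"ay": 0,"az": 6,"claw": 255}

```text
time_s: 11.85
eef_pos: [0.468, 0.0628, 0.0624]
eef_rot: [-179.8, 0.1, 50.4]
contact_force: [-7.9, 1.1, 6.1]
opening: 0.0115
grasp_force: 30.0
```

```bash
cat > st.py <<'E'
from h import *
s=bot.get_state();a=np.radians(YAW)
F=s["contact_force"];fx=F[0]*np.cos(a)+F[1]*np.sin(a);fy=-F[0]*np.sin(a)+F[1]*np.cos(a)
print("t",s["time_s"],"tray",tray(s["eef_pos"])*1000,"z",s["eef_pos"][2],"rot",s["eef_rot"].round(2),"q6",s["qpos"][5])
print("Ftray",fx,fy,F[2],"M",s["moment"].round(3),"tau6",s["tau"][5],"load",-s["moment"][2]-.015*fx,s["moment"][2]-.015*fx)
E
python3 st.py
```

```text
t 11.85 tray [-93.38112535   0.40271656] z 0.06240016907476098 rot [-1.7982e+02  1.1000e-01  5.0360e+01] q6 41.02711803212672
Ftray -7.987993229669302 -0.20130306580161417 6.128154626886437 M [0.167 1.42  0.022] tau6 1.5283728763461113 load 0.09820076889904855 0.1414390279910305
```

Request:
arm_command:
  moves:
    - {"x": 0.039,"y": 0.068,"z": 0,"ax": 0,"ay": 0,"az": 1.5,"claw": 255}
    - {"x": 0.079,"y": 0.136,"z": 0,"ax": 0,"ay": 0,"az": 3,"claw": 255}
    - {"x": 0.118,"y": 0.204,"z": 0,"ax": 0,"ay": 0,"az": 4.5,"claw": 255}
    - {"x": 0.157,"y": 0.272,"z": 0,"ax": 0,"ay": 0,"az": 6,"claw": 255}
    - {"x": 0.196,"y": 0.34,"z": 0,"ax": 0,"ay": 0,"az": 7.5,"claw": 255}
    - {"x": 0.236,"y": 0.408,"z": 0,"ax": 0,"ay": 0,"az": 9,"claw": 255}

```text
time_s: 12.45
eef_pos: [0.4794, 0.0609, 0.0624]
eef_rot: [-180.0, 0.2, 5.2]
contact_force: [-8.3, 1.4, 7.8]
opening: 0.0114
grasp_force: 30.0
```

```bash
python3 st.py
```

```text
t 12.45 tray [-81.80404275   0.42546664] z 0.062354866555372764 rot [-179.95    0.23    5.24] q6 85.88361180337269
Ftray -8.367059495132814 -0.008712668938066548 7.780462610647021 M [0.273 1.754 0.183] tau6 -2.5505974888801575 load -0.05714113426383699 0.3081529191178214
```

Request:
arm_command:
  moves:
    - {"x": 0.061,"y": 0.016,"z": 0,"ax": 0,"ay": 0,"az": 1.2,"claw": 255}
    - {"x": 0.122,"y": 0.032,"z": 0,"ax": 0,"ay": 0,"az": 2.4,"claw": 255}
    - {"x": 0.182,"y": 0.048,"z": 0,"ax": 0,"ay": 0,"az": 3.6,"claw": 255}
    - {"x": 0.243,"y": 0.064,"z": 0,"ax": 0,"ay": 0,"az": 4.8,"claw": 255}
    - {"x": 0.304,"y": 0.08,"z": 0,"ax": 0,"ay": 0,"az": 6,"claw": 255}

```text
time_s: 12.95
eef_pos: [0.4871, 0.0597, 0.0624]
eef_rot: [179.9, 0.2, -24.7]
contact_force: [-8.4, 2.4, 7.4]
opening: 0.0119
grasp_force: 30.0
```

```bash
python3 st.py
```

```text
t 12.95 tray [-73.97629903   0.51633983] z 0.062402019378896105 rot [179.93   0.22 -24.69] q6 115.65557226831994
Ftray -8.674578389456167 1.024376177486331 7.4159594882535895 M [0.387 1.725 0.183] tau6 -1.998877376317978 load -0.052461462772591394 0.3126988144562764
```

Request:
arm_command:
  moves:
    - {"x": 0,"y": 0,"z": 0,"ax": 0,"ay": 0,"az": 0,"claw": 150}
    - {"x": 0,"y": 0,"z": 0,"ax": 0,"ay": 0,"az": 0,"claw": 130}
    - {"x": 0,"y": 0,"z": 0,"ax": 0,"ay": 0,"az": 0,"claw": 130}
    - {"x": 0,"y": 0,"z": -1,"ax": 0,"ay": 0,"az": 0,"claw": 130}
    - {"x": 0,"y": 0,"z": -1.8,"ax": 0,"ay": 0,"az": 0,"claw": 130}
    - {"x": 0,"y": 0,"z": -1.8,"ax": 0,"ay": 0,"az": 0,"claw": 130}
    - {"x": 0,"y": 0,"z": -1.8,"ax": 0,"ay": 0,"az": -1.7,"claw": 130}
    - {"x": 0,"y": 0,"z": -1.8,"ax": 0,"ay": 0,"az": -3.4,"claw": 130}
    - {"x": 0,"y": 0,"z": -1.8,"ax": 0,"ay": 0,"az": -5.1,"claw": 130}
    - {"x": 0,"y": 0,"z": -1.8,"ax": 0,"ay": 0,"az": -6.8,"claw": 130}
    - {"x": 0,"y": 0,"z": -1.8,"ax": 0,"ay": 0,"az": -8.5,"claw": 130}
    - {"x": 0,"y": 0,"z": -1.8,"ax": 0,"ay": 0,"az": -10.2,"claw": 130}
    - {"x": 0,"y": 0,"z": -1.8,"ax": 0,"ay": 0,"az": -11.9,"claw": 130}
    - {"x": 0,"y": 0,"z": -1.8,"ax": 0,"ay": 0,"az": -13.6,"claw": 130}
    - {"x": 0,"y": 0,"z": -1.8,"ax": 0,"ay": 0,"az": -15.3,"claw": 130}
    - {"x": 0,"y": 0,"z": -1.8,"ax": 0,"ay": 0,"az": -17,"claw": 130}
    - {"x": 0,"y": 0,"z": -1.8,"ax": 0,"ay": 0,"az": -18,"claw": 130}

```text
time_s: 14.65
eef_pos: [0.4884, 0.0592, 0.1065]
eef_rot: [-179.9, 0.0, 65.9]
contact_force: [0.1, -0.7, 1.3]
opening: 0.0457
grasp_force: 0.0
```

Request:
arm_command:
  moves:
    - {"x": 0,"y": 0,"z": 0,"ax": 0,"ay": 0,"az": -1.7,"claw": 130}
    - {"x": 0,"y": 0,"z": 0,"ax": 0,"ay": 0,"az": -3.4,"claw": 130}
    - {"x": 0,"y": 0,"z": 0,"ax": 0,"ay": 0,"az": -5.1,"claw": 130}
    - {"x": 0,"y": 0,"z": 0,"ax": 0,"ay": 0,"az": -6.8,"claw": 130}
    - {"x": 0,"y": 0,"z": 0,"ax": 0,"ay": 0,"az": -8.5,"claw": 130}
    - {"x": 0,"y": 0,"z": 0,"ax": 0,"ay": 0,"az": -10.2,"claw": 130}
    - {"x": 0,"y": 0,"z": 0,"ax": 0,"ay": 0,"az": -11.9,"claw": 130}
    - {"x": 0,"y": 0,"z": 0,"ax": 0,"ay": 0,"az": -13.6,"claw": 130}
    - {"x": 0,"y": 0,"z": 0,"ax": 0,"ay": 0,"az": -15.3,"claw": 130}
    - {"x": 0,"y": 0,"z": 0,"ax": 0,"ay": 0,"az": -17,"claw": 130}
    - {"x": 0,"y": 0,"z": 0,"ax": 0,"ay": 0,"az": -18,"claw": 130}
    - {"x": 0,"y": 0,"z": 0,"ax": 0,"ay": 0,"az": -18,"claw": 130}

```text
time_s: 15.85
eef_pos: [0.4884, 0.0592, 0.1067]
eef_rot: [-180.0, -0.0, 155.6]
contact_force: [0.1, 0.5, 0.3]
opening: 0.0455
grasp_force: 0.0
```

```bash
python3 st.py; python3 - <<'E'
from h import *
p=viewer.snapshot("side")
im=np.clip(np.asarray(p["pixels"])[170:270,270:390,::-1]*1.5,0,255).astype(np.uint8)
cv2.imwrite("pics/d.png",cv2.resize(im,None,fx=5,fy=5,interpolation=cv2.INTER_CUBIC))
mv([*world([-.0737,.0005]),.0625],155.3)
E
```

```text
t 15.85 tray [-72.59255895   0.24799941] z 0.10666707373973458 rot [-1.7998e+02 -5.0000e-02  1.5564e+02] q6 -64.70015523208454
Ftray 0.02553161366977741 0.5549267966013112 0.31328274151768276 M [-0.002 -0.173  0.006] tau6 -1.792011670768261 load -0.0060102264477520225 0.0052442780376587
xyz units [ 0.04 -0.    1.77] a units [-0.   -0.01  0.03]
```

View pics/d.png

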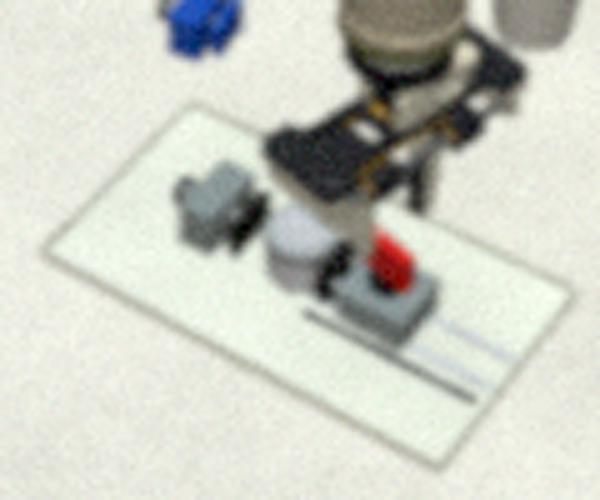

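The tin is upright and close to the bumper at about (330,217), with the pad just behind it at (337,223). The knob is turned and free, so I re-grip it.

Request:
arm_command:
  moves:
    - {"x": 0.05,"y": -0.013,"z": 1,"ax": 0,"ay": 0,"az": 0,"claw": 130}
    - {"x": 0.05,"y": -0.013,"z": 1.7,"ax": 0,"ay": 0,"az": 0,"claw": 130}
    - {"x": 0.05,"y": -0.013,"z": 1.74,"ax": 0,"ay": 0,"az": 0,"claw": 130}
    - {"x": 0.05,"y": -0.013,"z": 1.74,"ax": 0,"ay": 0,"az": 0,"claw": 130}
    - {"x": 0.05,"y": -0.013,"z": 1.74,"ax": 0,"ay": 0,"az": 0,"claw": 180}
    - {"x": 0.05,"y": -0.013,"z": 1.74,"ax": 0,"ay": 0,"az": 0,"claw": 205}
    - {"x": 0.05,"y": -0.013,"z": 1.74,"ax": 0,"ay": 0,"az": 0,"claw": 215}
    - {"x": 0.05,"y": -0.013,"z": 1.74,"ax": 0,"ay": 0,"az": 0,"claw": 225}
    - {"x": 0.05,"y": -0.013,"z": 1.74,"ax": 0,"ay": 0,"az": 0,"claw": 255}
    - {"x": 0.05,"y": -0.013,"z": 1.74,"ax": 0,"ay": 0,"az": 0,"claw": 255}

```text
time_s: 16.9
eef_pos: [0.4878, 0.0595, 0.0645]
eef_rot: [180.0, 0.0, 155.5]
contact_force: [-0.4, -0.4, 2.0]
opening: 0.0115
grasp_force: 30.0
```

```bash
python3 st.py
```

```text
t 16.9 tray [-73.23388837   0.38516579] z 0.06449474616813046 rot [1.7999e+02 3.0000e-02 1.5553e+02] q6 -64.55208568486249
Ftray -0.36208725723131807 -0.4612633007886563 1.951531311404911 M [-0.057 -0.057 -0.006] tau6 0.02528939803596586 load 0.010989956054684072 -0.00012733833774453054
```

Request:
arm_command:
  moves:
    - {"x": -0.04,"y": 0.011,"z": 0,"ax": 0,"ay": 0,"az": 0.8,"claw": 255}
    - {"x": -0.081,"y": 0.022,"z": 0,"ax": 0,"ay": 0,"az": 1.6,"claw": 255}
    - {"x": -0.121,"y": 0.032,"z": 0,"ax": 0,"ay": 0,"az": 2.4,"claw": 255}
    - {"x": -0.162,"y": 0.043,"z": 0,"ax": 0,"ay": 0,"az": 3.2,"claw": 255}

```text
time_s: 17.3
eef_pos: [0.4917, 0.0586, 0.0644]
eef_rot: [-180.0, 0.0, 139.4]
contact_force: [-2.7, -1.7, 4.6]
opening: 0.0117
grasp_force: 30.1
```

```bash
python3 st.py
```

```text
t 17.3 tray [-69.29544502   0.19480551] z 0.06443084098126271 rot [-1.7997e+02  1.0000e-02  1.3939e+02] q6 -48.49341133626486
Ftray -2.3559737169160533 -2.0855369086357842 4.624131399812866 M [-0.273  0.355  0.276] tau6 -1.1674484610557556 load -0.24077639389870809 0.31145560540618966
```

Request:
arm_command:
  moves:
    - {"x": -0.036,"y": 0.022,"z": 0,"ax": 0,"ay": 0,"az": 0.8,"claw": 255}
    - {"x": -0.072,"y": 0.043,"z": 0,"ax": 0,"ay": 0,"az": 1.6,"claw": 255}

```text
time_s: 17.5
eef_pos: [0.4937, 0.0582, 0.0644]
eef_rot: [-180.0, 0.0, 131.4]
contact_force: [-3.3, -1.9, 5.8]
opening: 0.0115
grasp_force: 30.1
```

```bash
python3 st.py
```

```text
t 17.5 tray [-67.25661334   0.10163503] z 0.06442675666541132 rot [-1.7996e+02  1.0000e-02  1.3139e+02] q6 -40.53526836994733
Ftray -2.9096503287205255 -2.4552907878198864 5.826894423212325 M [-0.386  0.343  0.269] tau6 -1.1703934147953987 load -0.22517345010228912 0.3124629599639049
```

Request:
arm_command:
  moves:
    - {"x": -0.033,"y": 0.026,"z": 0,"ax": 0,"ay": 0,"az": 0.8,"claw": 255}
    - {"x": -0.065,"y": 0.053,"z": 0,"ax": 0,"ay": 0,"az": 1.6,"claw": 255}

```text
time_s: 17.7
eef_pos: [0.4956, 0.0578, 0.0644]
eef_rot: [-179.9, 0.0, 123.4]
contact_force: [-2.8, -3.6, 4.4]
opening: 0.0117
grasp_force: 30.1
```

```bash
python3 st.py
```

```text
t 17.7 tray [-6.52484098e+01  1.65522347e-02] z 0.06442208788298166 rot [-1.7995e+02  1.0000e-02  1.2339e+02] q6 -32.57989160668587
Ftray -2.1855657361205836 -3.9750984425238474 4.371217098771211 M [-0.435  0.512  0.255] tau6 -1.178501509130001 load -0.22206977715916176 0.28763674924277927
```

Request:
arm_command:
  moves:
    - {"x": -0.029,"y": 0.031,"z": 0,"ax": 0,"ay": 0,"az": 0.8,"claw": 255}
    - {"x": -0.057,"y": 0.061,"z": 0,"ax": 0,"ay": 0,"az": 1.6,"claw": 255}

```text
time_s: 17.9
eef_pos: [0.4976, 0.0574, 0.0644]
eef_rot: [-179.9, 0.0, 115.4]
contact_force: [-3.7, -1.9, 5.5]
opening: 0.0121
grasp_force: 30.1
```

```bash
python3 st.py
```

```text
t 17.9 tray [-6.32256184e+01 -5.52698161e-02] z 0.06441774321947963 rot [-1.7994e+02  2.0000e-02  1.1539e+02] q6 -24.61976582465167
Ftray -3.3021325890379534 -2.4694506209898637 5.540895574644541 M [-0.57   0.593  0.223] tau6 -1.1823462322354317 load -0.17374209909201377 0.2728060767631524
```

Request:
arm_command:
  moves:
    - {"x": -0.024,"y": 0.034,"z": 0,"ax": 0,"ay": 0,"az": 0.8,"claw": 255}
    - {"x": -0.048,"y": 0.069,"z": 0,"ax": 0,"ay": 0,"az": 1.6,"claw": 255}

```text
time_s: 18.1
eef_pos: [0.4996, 0.057, 0.0644]
eef_rot: [-179.9, 0.0, 107.4]
contact_force: [-3.0, -3.3, 7.1]
opening: 0.0121
grasp_force: 30.1
```

```bash
python3 st.py
```

```text
t 18.1 tray [-61.2195201   -0.10457873] z 0.06442934147618706 rot [-1.7993e+02  3.0000e-02  1.0739e+02] q6 -16.662155031146106
Ftray -2.366224006324045 -3.786123291953255 7.125830860546467 M [-0.578  0.689  0.267] tau6 -1.1904752254486084 load -0.23155778950789455 0.3025445096976159
```

Request:
arm_command:
  moves:
    - {"x": -0.019,"y": 0.037,"z": 0,"ax": 0,"ay": 0,"az": 0.8,"claw": 255}
    - {"x": -0.038,"y": 0.075,"z": 0,"ax": 0,"ay": 0,"az": 1.6,"claw": 255}

```text
time_s: 18.3
eef_pos: [0.5016, 0.0566, 0.0644]
eef_rot: [-179.9, 0.0, 99.4]
contact_force: [-4.1, -2.5, 6.3]
opening: 0.0116
grasp_force: 30.1
```

```bash
python3 st.py
```

```text
t 18.3 tray [-59.18707392  -0.18502972] z 0.06442247320051829 rot [-1.7992e+02  5.0000e-02  9.9380e+01] q6 -8.704835198000273
Ftray -3.625446604957022 -3.179627807098049 6.3435173654287285 M [-0.588  0.878  0.229] tau6 -1.1976436525583267 load -0.1742657414458493 0.28302913959455994
```

Request:
arm_command:
  moves:
    - {"x": -0.014,"y": 0.04,"z": 0,"ax": 0,"ay": 0,"az": 0.8,"claw": 255}
    - {"x": -0.027,"y": 0.079,"z": 0,"ax": 0,"ay": 0,"az": 1.6,"claw": 255}

```text
time_s: 18.5
eef_pos: [0.5035, 0.0563, 0.0644]
eef_rot: [-179.9, 0.1, 91.4]
contact_force: [-6.1, -2.5, 7.2]
opening: 0.0118
grasp_force: 30.1
```

```bash
python3 st.py;python3 - <<'E'
from h import *
p=viewer.snapshot("side")
im=np.clip(np.asarray(p["pixels"])[170:270,270:390,::-1]*1.5,0,255).astype(np.uint8)
cv2.imwrite("pics/e.png",cv2.resize(im,None,fx=5,fy=5,interpolation=cv2.INTER_CUBIC))
E
```

```text
t 18.5 tray [-57.23820836  -0.19199283] z 0.06444188801014696 rot [-1.7991e+02  6.0000e-02  9.1390e+01] q6 -0.7492996539153425
Ftray -5.591966401539052 -3.424964318979308 7.2343900728696315 M [-0.561  1.078  0.316] tau6 -1.1295444890856743 load -0.2317844447806555 0.399543436826827
```

View pics/e.png

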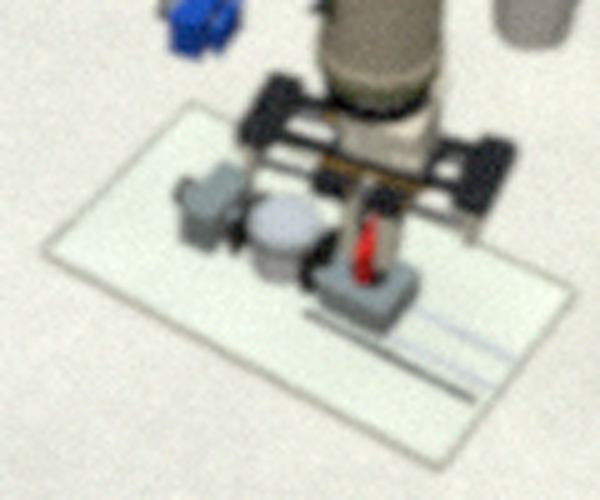

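The pad and bumper now both touch the upright tin at about (326,217). The load rise of about 0.1 N m means roughly 7 N, so I add a little more.

Request:
arm_command:
  moves:
    - {"x": -0.002,"y": 0.011,"z": 0,"ax": 0,"ay": 0,"az": 0.2,"claw": 255}
    - {"x": -0.005,"y": 0.024,"z": 0,"ax": 0,"ay": 0,"az": 0.45,"claw": 255}

```text
time_s: 18.75
eef_pos: [0.504, 0.0562, 0.0644]
eef_rot: [-179.9, 0.1, 89.3]
contact_force: [-6.3, -2.8, 8.3]
opening: 0.0115
grasp_force: 30.1
```

```bash
for i in 1 2 3; do python3 st.py; done
```

```text
t 18.75 tray [-56.78346767  -0.1816008 ] z 0.06439849494136507 rot [-1.7989e+02  6.0000e-02  8.9270e+01] q6 1.3627659075290173
Ftray -5.798690746465184 -3.777864508256086 8.27838139069191 M [-0.572  1.129  0.372] tau6 -0.17218787223100662 load -0.28508765702162286 0.4590483794155784
t 18.75 tray [-56.78346767  -0.1816008 ] z 0.06439849494136507 rot [-1.7989e+02  6.0000e-02  8.9270e+01] q6 1.3627659075290173
Ftray -5.798690746465184 -3.777864508256086 8.27838139069191 M [-0.572  1.129  0.372] tau6 -0.17218787223100662 load -0.28508765702162286 0.4590483794155784
t 18.75 tray [-56.78346767  -0.1816008 ] z 0.06439849494136507 rot [-1.7989e+02  6.0000e-02  8.9270e+01] q6 1.3627659075290173
Ftray -5.798690746465184 -3.777864508256086 8.27838139069191 M [-0.572  1.129  0.372] tau6 -0.17218787223100662 load -0.28508765702162286 0.4590483794155784
```

Request:
arm_command:
  moves:
    - {"x": 0,"y": 0,"z": 0,"ax": 0,"ay": 0,"az": 0,"claw": 210}
    - {"x": 0,"y": 0,"z": 0,"ax": 0,"ay": 0,"az": 0,"claw": 190}
    - {"x": 0,"y": 0,"z": 0,"ax": 0,"ay": 0,"az": 0,"claw": 165}
    - {"x": 0,"y": 0,"z": 0,"ax": 0,"ay": 0,"az": 0,"claw": 165}
    - {"x": 0,"y": 0,"z": 0,"ax": 0,"ay": 0,"az": 0,"claw": 165}
    - {"x": 0,"y": 0,"z": -0.6,"ax": 0,"ay": 0,"az": 0,"claw": 165}
    - {"x": 0,"y": 0,"z": -1.5,"ax": 0,"ay": 0,"az": 0,"claw": 165}
    - {"x": 0,"y": 0,"z": -3,"ax": 0,"ay": 0,"az": 0,"claw": 165}
    - {"x": 0,"y": -1,"z": -4,"ax": 0,"ay": 0,"az": 0,"claw": 165}
    - {"x": 0,"y": -3,"z": -4,"ax": 0,"ay": 0,"az": 0,"claw": 165}
    - {"x": 0,"y": -4,"z": -4,"ax": 0,"ay": 0,"az": 0,"claw": 165}
    - {"x": 0,"y": -4,"z": -4,"ax": 0,"ay": 0,"az": 0,"claw": 165}
    - {"x": 0,"y": -4,"z": -4,"ax": 0,"ay": 0,"az": 0,"claw": 165}

```text
time_s: 20.05
eef_pos: [0.4053, 0.058, 0.1655]
eef_rot: [179.8, -0.0, 89.3]
contact_force: [0.8, 0.7, -0.1]
opening: 0.033
grasp_force: 0.0
```

```bash
python3 st.py;python3 - <<'E'
from h import *
p=viewer.snapshot("side")
im=np.clip(np.asarray(p["pixels"])[170:270,270:390,::-1]*1.5,0,255).astype(np.uint8)
cv2.imwrite("pics/f.png",cv2.resize(im,None,fx=5,fy=5,interpolation=cv2.INTER_CUBIC))
E
```

```text
t 20.05 tray [-154.35507676  -14.70180463] z 0.16547364108882345 rot [ 1.7984e+02 -1.0000e-02  8.9290e+01] q6 1.6682538632421342
Ftray 0.6286131969516259 0.8584905537016166 -0.06397539865720717 M [-0.028 -0.097  0.002] tau6 0.0018966775678563863 load -0.011892784106872095 -0.006965611801676679
```

View pics/f.png

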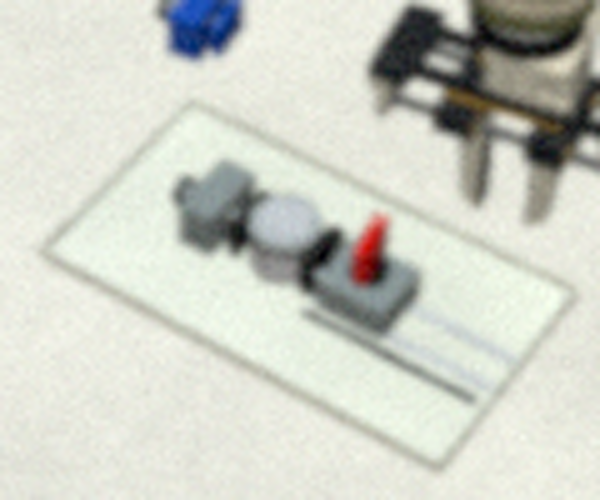

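The tin stands upright between the bumper and the pad at about (327,217), and the gripper is clear of everything. I'm handing it in.

```bash
python3 -c "
from cell import bot
print(bot.hand_in())"
```

```text
the job is handed in; nothing more can be done
None
```

I handed the job in at about 20 s. The tin stands upright between pad and bumper, pressed at about 11 N as estimated from the knob's load (not measured at the tin), and the gripper is clear. The hand-in returned no verdict.

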